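# Stack a wooden heel on the heel stand

### The job

Build up a wooden heel on top of the raised heel stand: the largest D-shaped lift first, then the middle one, then the smallest, each lying flat, centred on the stand and squared up with its top plate, straight edge over straight edge and round end over round end. Then stand the steel press weight upright on the middle of the stack to hold it. Set everything down without dropping it, and leave the bottle, the tin, the wooden last and the hammer where they are.

Things in the scene. Friction and masses are not known exactly. Their poses are not given: they have to be found in the camera images.
- heel_stand: dark steel heel stand, fixed to the bench: round foot 110 mm across, a post, and on it a flat D-shaped top plate 62 mm long (own x) by 48 mm wide (own y) by 12 mm thick, whose top face is 100 mm above the bench. The plate's straight edge is at its -x side, its half-round end at its +x side. Origin: under the centre of the plate, at bench height; z up.
- stand_top (a point): centre of the stand's top face, 100 mm above the bench; axes as the stand's. The lifts are wider than the plate and overhang it all round.
- lift_large: The largest of three loose heel lifts: flat D-shaped slab of plain brown wood, 80 mm long (own x) by 66 mm wide (own y) by 14 mm thick. One end is straight (at x = -40 mm), the other is a full half-round of radius 33 mm (at x = +40 mm); between them the two long sides are straight and parallel. Origin: centre of its length and width, on the underside; z up. Lies flat on the bench.
- lift_medium: The middle one of three loose heel lifts: flat D-shaped slab of plain brown wood, 70 mm long (own x) by 57 mm wide (own y) by 14 mm thick. One end is straight (at x = -35 mm), the other is a full half-round of radius 28.5 mm (at x = +35 mm); between them the two long sides are straight and parallel. Origin: centre of its length and width, on the underside; z up. Lies flat on the bench.
- lift_small: The smallest of three loose heel lifts: flat D-shaped slab of plain brown wood, 60 mm long (own x) by 48 mm wide (own y) by 14 mm thick. One end is straight (at x = -30 mm), the other is a full half-round of radius 24 mm (at x = +30 mm); between them the two long sides are straight and parallel. Origin: centre of its length and width, on the underside; z up. Lies flat on the bench.
- lift_large_round (a point): tip of the round end of the largest lift, at mid thickness (40 mm along its +x, 7 mm up)
- lift_medium_round (a point): tip of the round end of the middle lift, at mid thickness (35 mm along its +x, 7 mm up)
- lift_small_round (a point): tip of the round end of the smallest lift, at mid thickness (30 mm along its +x, 7 mm up)
- weight: press weight, about 0.6 kg, loose, standing on the bench: bare steel disc 58 mm across and 30 mm thick with, above a 18 mm thick neck, a black round grip 30 mm across from 42 to 74 mm above its underside (total height 74 mm). Origin: centre of its underside; z up.
- bottle: bystander: amber glass bottle with a black cap, 66 mm across, 160 mm tall; origin at the centre of its underside
- tin: bystander: bare metal glue tin, 84 mm across, 100 mm tall; origin at the centre of its underside
- last: bystander: pale wooden shoe last lying on its sole, about 210 mm long (own x, from -91 to +120 mm), 70 mm wide, 85 mm high at the heel; origin on the underside
- hammer: bystander: hammer lying on the bench, about 220 mm long along its own x, head at the +x end; origin near the middle, at bench height
There are look-alikes about, which are no part of the job. What is shaped like the lift_medium but black or blue is not meant.

How it is judged (in metres and radians):
On the way, in this order (a step that is already met when the one before it is completed fails the run):
1. the largest lift lies centred and aligned on the stand, released (x of lift_large in the frame of stand_top between -0.008 and 0.008 m and y of lift_large in the frame of stand_top between -0.008 and 0.008 m and z of lift_large in the frame of stand_top between -0.004 and 0.004 m and angle between the x axis of lift_large and the x axis of stand_top, either way round below 0.2 rad and x of lift_large_round in the frame of stand_top above 0.012 m and angle between lift_large's own z axis and vertical below 0.08 rad and contact force between the fingers and lift_large below 0.3 N and linear speed of lift_large below 0.03 m/s), for 0.2 s.
2. the middle lift lies centred and aligned on the largest, released (x of lift_large in the frame of stand_top between -0.008 and 0.008 m and y of lift_large in the frame of stand_top between -0.008 and 0.008 m and z of lift_large in the frame of stand_top between -0.004 and 0.004 m and angle between the x axis of each of lift_large, lift_medium and the x axis of stand_top, either way round below 0.2 rad and x of each of lift_large_round, lift_medium_round in the frame of stand_top above 0.012 m and angle between each of lift_large, lift_medium's own z axis and vertical below 0.08 rad and x of lift_medium in the frame of stand_top between -0.008 and 0.008 m and y of lift_medium in the frame of stand_top between -0.008 and 0.008 m and z of lift_medium in the frame of stand_top between 0.01 and 0.018 m and contact force between the fingers and lift_medium below 0.3 N and linear speed of lift_medium below 0.03 m/s), for 0.2 s.
3. the smallest lift lies centred and aligned on the middle one, released (x of lift_large in the frame of stand_top between -0.008 and 0.008 m and y of lift_large in the frame of stand_top between -0.008 and 0.008 m and z of lift_large in the frame of stand_top between -0.004 and 0.004 m and angle between the x axis of each of lift_large, lift_medium, lift_small and the x axis of stand_top, either way round below 0.2 rad and x of each of lift_large_round, lift_medium_round, lift_small_round in the frame of stand_top above 0.012 m and angle between each of lift_large, lift_medium, lift_small's own z axis and vertical below 0.08 rad and x of lift_medium in the frame of stand_top between -0.008 and 0.008 m and y of lift_medium in the frame of stand_top between -0.008 and 0.008 m and z of lift_medium in the frame of stand_top between 0.01 and 0.018 m and x of lift_small in the frame of stand_top between -0.008 and 0.008 m and y of lift_small in the frame of stand_top between -0.008 and 0.008 m and z of lift_small in the frame of stand_top between 0.024 and 0.032 m and contact force between the fingers and lift_small below 0.3 N and linear speed of lift_small below 0.03 m/s), for 0.2 s.
At the end, for the whole second after the job is handed in: Large, middle, small lift lie flat in this order on the stand, each within 8 mm (along x and y) of the plate's centre and 0.2 rad of its direction, round ends to its round end; the weight stands upright on top within 10 mm of centre; all released and at rest (all of step 3 and x of weight in the frame of stand_top between -0.01 and 0.01 m and y of weight in the frame of stand_top between -0.01 and 0.01 m and z of weight in the frame of stand_top between 0.037 and 0.047 m and angle between weight's own z axis and vertical below 0.08 rad and contact force between the fingers and lift_large below 0.3 N and linear speed of each of lift_large, lift_medium, weight below 0.03 m/s and contact force between the fingers and lift_medium below 0.3 N and contact force between the fingers and weight below 0.3 N); the robot touches nothing.
It fails at once if a lift or the weight is dropped or thrown: it moves faster than 0.5 m/s while the fingers do not touch it ((linear speed of lift_large above 0.5 m/s and contact force between the fingers and lift_large below 0.01 N) or (linear speed of lift_medium above 0.5 m/s and contact force between the fingers and lift_medium below 0.01 N) or (linear speed of lift_small above 0.5 m/s and contact force between the fingers and lift_small below 0.01 N) or (linear speed of weight above 0.5 m/s and contact force between the fingers and weight below 0.01 N)).
It fails at once if the bottle, the tin, the last or the hammer is shifted by more than 25 mm or tipped over (distance of any of bottle, tin, last, hammer from where it was at the start of the episode above 0.025 m or angle between any of bottle, tin, last, hammer's own z axis and vertical above 0.35 rad).
It also fails if it takes over 70 s, if anything falls off the work surface, if the arm or the gripper's body presses on something with over 40 N, if the wrist force passes 120 N, or if a joint passes its speed limit or range.

### The arm

A 6-joint arm with a two-finger parallel gripper is mounted at the origin on the work surface. World frame = base frame: x ahead of the robot, y to its left, z up, the work surface at z = 0. Lengths are in mm, angles in rad, forces in N, time in s.
With the tool pointing down it reaches from about 325 to 900 mm from the base axis. Payload 6.1 kg.
Tool frame: the origin (TCP) lies on the centre line of the jaws, within the pads' length; the fingertips stand 22 mm ahead of it and the grasp point (between the pads) lies 3 mm ahead of it (env.tcp_to_tips is the z of the fingertips in the tool frame, in mm); z points along the fingers, y is the line along which they close (so a half turn about z gives the same grasp; the last joint's range is limited). The gripper opens to 87 mm and grips with 3 to 60 N. Pads are 19 mm wide; open, the fingers measure 117 mm over their backs; the gripper's body (75 mm by 190 mm) begins 51 mm behind the grasp point.
Start: joints at [-1.255, 0.22, 1.526, -0, 1.395, -0.126], TCP at [267.222, -564.985, 244.538] pointing down, gripper open.
Joint ranges: [-2.98, 2.98], [-0.91, 2.08], [0.09, 2.57], [-1.24, 4.39], [0.2, 2.65], [-2.68, 2.68]. Speed limits (rad/s): [2.57, 2.57, 3.01, 3.14, 3.14, 3.14].

### API

Orientations are given as a unit quaternion [w, x, y, z].
In Python, from plant import status, eyes, hand_in, finder, env gives the robot as it stands. The module is installed in compiled form; this text tells all that it offers.
- The arm moves only by the tool servo_tool, never from a script. Its argument "motion" is one flat list of numbers, 7 for each row, row after row: the turn, a rotation vector about the world's x, y, z in rad, then the shift along the world's x, y, z in mm, then the opening, from -1 (shut) to 1 (fully open). A call has exactly 5 rows; each row is the pose to reach, as a shift and turn from the pose commanded when the call began; what a row does not reach only later rows make up. A row lasts 1/12 s, in which the tool goes at most 41.7 mm and 7.16 degrees, less where a joint would pass 70% of its speed; a pose out of reach is approached as far as the arm can. A call with a gripper value outside its range is refused whole. The fingers move at their own pace and stop on an object; the grip force is fixed at half the most. Time passes only in rows, so rows that repeat a pose let the fingers close, or fill a call up. It gives the time, the measured TCP pose, the force, the opening and the grip force at its end, in the units of the state.
- status.get_state(): the state, without advancing time (a new reading comes with each control period).
- eyes.read_camera(name): name is "scene" or "top" or "wrist"; returns a dict with "color" (420x560x3 uint8, red, green, blue), "camera_matrix" (3x3 intrinsics, pixels), "k1" (the pictures are not rectified: a ray, as slopes to the right and down, at radius r is drawn at 1 + k1 r^2 times it, then the intrinsics apply), "R" (3x3) and "t" (3): a world point X has camera coordinates R X + t. Camera axes: x right, y down, z forward; pixel columns grow to the right and rows downward; lengths in mm; the calibration is good to about 2 mm. A picture is of the moment at which its call begins. There is no depth.
- hand_in(): hands the job in; it is judged then, once.
Trained networks look in a picture, given as the dict that the camera call returned (one of the last four; its "shot" number tells which), for a name from the list of things; names that differ only in an ending like _2 or _b are one class to them, and where a whole thing is asked for, a point or a joint stands for the part that bears it (a point fixed in the world has none). Each returns a list of dicts, best first, with "score" (0 to 1); they miss things now and then, are a little off and sometimes report something else, mostly with a low value. They report only what shows in the picture. A call takes as long as a camera call. They do not tell look-alikes from the thing itself.
- finder.trace(picture, label): "pixels" (420x560 bool, what is visible of it) and "extent" ([left, top, right, bottom] in pixels, round what is visible of it).
The state is a dict: "time": time; "joints": joint angles; "joint_velocities": joint speeds; "joint_torque": joint torques, N m; "tcp_pos": TCP position; "tcp_rot": TCP orientation; "ft_force": force on the tool from outside, world axes, zero at the start; "ft_torque": the same for the moment, N m; "finger_gap": finger opening in mm; "grip_force": force on a finger pad.
Only numpy, scipy, OpenCV 4.12 (cv2) and the standard library are available. Lean on these libraries where they do the work, as an engineer would, in place of code of your own. Each camera call takes 0.05 s, during which the arm holds its last target. There are 200 camera calls.

## Working session

There is one attempt and no reset: what is moved stays moved. The work goes in short steps, Python scripts to look and compute and a tool call to move; the robot and the scene stay as the last step left them, time stands still between calls to the robot, and variables do not carry over. Pictures are saved under pics/ and viewed, at most 10 in all, crops included, and the job is handed in when it is done.

Besides the shell and the picture viewer there is one more tool, called after "Request:" in YAML: its name, and indented under it one key for each argument. servo_tool: Moves the arm, as the interface text tells. Its arguments: {"type":"object","properties":{"motion":{"type":"array","items":{"type":"number"}}},"required":["motion"]}

```bash
mkdir -p pics
cat > h.py <<'E'
import numpy as np, cv2
from plant import status, eyes, hand_in, finder, env
def save(p,n): cv2.imwrite('pics/'+n,p['color'][:,:,::-1])
def ray(p,uv):
    K=np.array(p['camera_matrix']);k=p['k1']
    uv=np.atleast_2d(np.array(uv,float))
    d=np.c_[(uv[:,0]-K[0,2])/K[0,0],(uv[:,1]-K[1,2])/K[1,1]]
    s=d.copy()
    for _ in range(20): s=d/(1+k*(s**2).sum(1,keepdims=True))
    return s
def toz(p,uv,z):
    s=ray(p,uv);R=np.array(p['R']);t=np.array(p['t'])
    c=-R.T@t; D=np.c_[s,np.ones(len(s))]@R
    return c+D*((z-c[2])/D[:,2])[:,None]
def proj(p,X):
    X=np.atleast_2d(X);K=np.array(p['camera_matrix'])
    c=X@np.array(p['R']).T+np.array(p['t']);s=c[:,:2]/c[:,2:]
    s=s*(1+p['k1']*(s**2).sum(1,keepdims=True))
    return s*[K[0,0],K[1,1]]+[K[0,2],K[1,2]]
E
python3 - <<'E'
from h import *
P={n:eyes.read_camera(n) for n in('top','scene')}
for n,p in P.items():
    save(p,n+'0.png'); print(n,'cam at',(-np.array(p['R']).T@np.array(p['t'])).round())
    for l in ['heel_stand','lift_large','lift_medium','lift_small','weight','bottle','tin','last','hammer']:
        print(l,[(round(r['score'],2),list(map(int,r['extent'])),int(r['pixels'].sum())) for r in finder.trace(p,l)])
s=status.get_state();print(s['time'],s['tcp_pos'],s['tcp_rot'],s['finger_gap'])
E
```

```text
top cam at [ 460.  -42. 1195.]
heel_stand [(0.97, [226, 176, 265, 218], 1234)]
lift_large [(0.72, [136, 230, 167, 270], 706)]
lift_medium [(0.96, [329, 238, 355, 266], 505), (0.83, [316, 278, 343, 306], 495), (0.64, [284, 229, 315, 260], 501), (0.61, [366, 234, 396, 262], 504)]
lift_small [(0.93, [164, 176, 183, 199], 377)]
weight [(0.82, [403, 208, 428, 226], 364)]
bottle [(0.83, [216, 257, 247, 285], 625)]
tin [(0.83, [314, 131, 352, 169], 1002)]
last [(0.61, [220, 93, 262, 173], 1862)]
hammer [(0.82, [361, 293, 442, 326], 1023)]
scene cam at [ 934.  511. 1139.]
heel_stand [(0.94, [274, 233, 307, 276], 1168), (0.72, [212, 139, 230, 163], 317), (0.38, [309, 307, 336, 329], 399)]
lift_large [(0.84, [375, 288, 396, 316], 646)]
lift_medium [(0.8, [284, 196, 309, 217], 362), (0.77, [297, 164, 324, 179], 308), (0.72, [243, 151, 265, 171], 284), (0.62, [263, 171, 291, 188], 331)]
lift_small [(0.66, [210, 141, 229, 166], 320), (0.56, [316, 305, 335, 331], 352)]
weight [(0.56, [214, 139, 228, 162], 302)]
bottle [(0.96, [338, 203, 365, 244], 771)]
tin [(0.89, [198, 197, 226, 238], 935)]
last [(0.65, [200, 276, 280, 310], 1871), (0.49, [195, 196, 227, 239], 1001)]
hammer [(0.6, [262, 108, 304, 157], 613)]
1.0 [ 267.21821035 -564.99871282  244.55782363] [1.20088453e-05 9.75699333e-01 2.19113695e-01 6.48005643e-06] 87.37517872933495
```

View pics/top0.png

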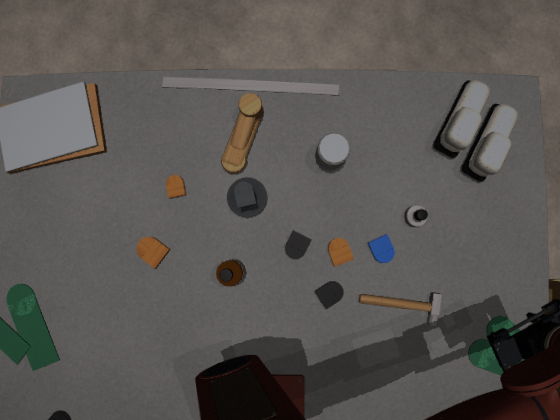

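View pics/scene0.png

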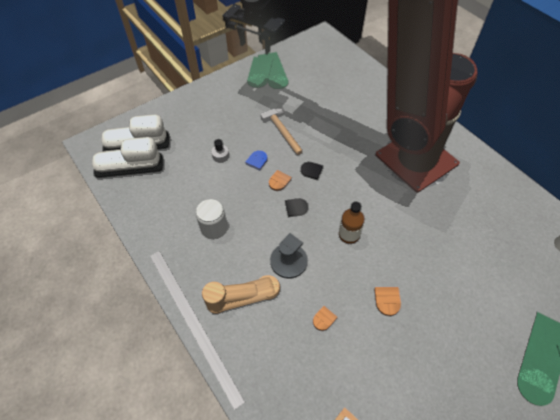

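The top view shows brown lifts at (152,251) large, (176,186) small and (341,251) medium. The black D's at (298,244) and (330,293) and the blue one at (382,249) are look-alikes. The stand is at (247,197) and the weight at (417,215). The brown D at (341,251) fits "plain brown wood, 70x57". I'll fit outlines and confirm in a crop.

```bash
cat >> h.py <<'E'
from scipy.optimize import minimize
def dshape(L,W,x,y,th,z):
    r=W/2;a=np.linspace(-np.pi/2,np.pi/2,25)
    P=np.r_[[[-L/2,r],[-L/2,-r]],np.c_[L/2-r+r*np.cos(a),r*np.sin(a)]]
    c,s=np.cos(th),np.sin(th)
    return np.c_[P@np.array([[c,s],[-s,c]])+[x,y],np.full(len(P),z)]
def raster(p,X,box,S=6):
    uv=(proj(p,X)-box[:2]+.5)*S-.5
    hull=cv2.convexHull(uv.astype(np.float32))
    im=np.zeros(((box[3]-box[1])*S,(box[2]-box[0])*S),np.float32)
    cv2.fillPoly(im,[np.round(hull*16).astype(np.int32)],1.,shift=4)
    return cv2.resize(im,None,fx=1/S,fy=1/S,interpolation=cv2.INTER_AREA)
def fitD(p,soft,box,L,W,z0,z1,x0,y0,ths=np.arange(0,6.28,.785)):
    "soft: float image of membership in box"
    def f(v): return ((raster(p,np.r_[dshape(L,W,v[0],v[1],v[2]/30,z0),dshape(L,W,v[0],v[1],v[2]/30,z1)],box)-soft)**2).sum()
    best=None
    for t in ths:
        r=minimize(f,[x0,y0,t*30],method='Nelder-Mead',options=dict(initial_simplex=np.array([x0,y0,t*30])+np.array([[0,0,0],[8,0,0],[0,8,0],[0,0,10]])))
        if best is None or r.fun<best.fun: best=r
    v=best.x; return v[0],v[1],(v[2]/30+np.pi)%(2*np.pi)-np.pi,best.fun
def brown(p,box):
    c=p['color'][box[1]:box[3],box[0]:box[2]].astype(float)
    s=c[:,:,0]-c[:,:,2]           # red minus blue
    hi=np.percentile(s,95);lo=np.percentile(s,20)
    return np.clip((s-lo)/(hi-lo)/.8,0,1)
SZ=dict(lift_large=(80,66),lift_medium=(70,57),lift_small=(60,48))
E
cat > f1.py <<'E'
from h import *
T=eyes.read_camera('top');S=eyes.read_camera('scene')
B={'lift_large':((152,251),(387,301)),'lift_medium':((341,251),(279,181)),'lift_small':((175,187),(324,319))}
for l,bb in B.items():
    for p,c in zip((T,S),bb):
        h=24;box=[c[0]-h,c[1]-h,c[0]+h,c[1]+h]
        x0,y0,_=toz(p,[c],7)[0]
        L,W=SZ[l];r=fitD(p,brown(p,box),box,L,W,0,14,x0,y0);print(l,np.round(r,2))
for p,c in ((T,None),(S,None)):
    m=finder.trace(p,'heel_stand')[0]; print('stand ext',m['extent'])
    m=finder.trace(p,'weight'); print('weight',toz(p,[((r:=m[0]['extent'])[0]+r[2])/2,(r[1]+r[3])/2],15))
a=cv2.resize(T['color'][160:240,210:290],(480,480),interpolation=cv2.INTER_CUBIC)
b=cv2.resize(T['color'][225:275,316:346+20],(300,300),interpolation=cv2.INTER_CUBIC)
o=np.zeros((480,780,3),np.uint8);o[:,:480]=np.clip(a*2.,0,255);o[:300,480:]=b
save({'color':o},'crop1.png')
E
python3 f1.py
```

```text
lift_large [440.08 318.17   0.94   8.15]
lift_large [433.39 316.58   0.94  11.45]
lift_medium [ 4.4115e+02 -1.9612e+02  3.5000e-01  2.1700e+00]
lift_medium [ 4.3703e+02 -1.9860e+02  3.6000e-01  1.4080e+01]
lift_small [6.1722e+02 2.5392e+02 1.8000e-01 5.2600e+00]
lift_small [6.1136e+02 2.5138e+02 1.7000e-01 6.0900e+00]
stand ext [225.5, 177.5, 267.6, 218.1]
weight [[ 532.23617824 -402.74534109   15.        ]]
stand ext [272.5, 231.4, 308.6, 277.5]
weight [[ 525.84826936 -405.05933096   15.        ]]
```

View pics/crop1.png

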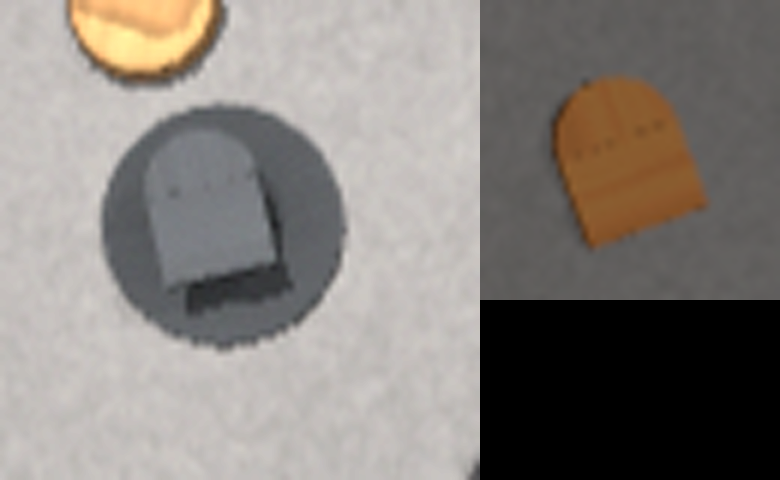

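The crop shows the stand plate with its straight edge at the bottom (crop px (168,290)-(277,262)) and its round end at the top (200,128). On the right is the brown medium lift, plain wood with its round end at upper left, which is the one meant. The two cameras differ by about 6 mm, so I'll refine with the wrist camera.

Run:
```python
from h import *
T=eyes.read_camera('top')
uv=np.array([[168,290],[277,262],[200,128]])/6+[210-.5,160-.5]
W=toz(T,uv,100);print('plate',W.round(1)); m=(W[0]+W[1])/2;d=W[2]-m;print('center',((W[2]+m)/2).round(1),'len',np.linalg.norm(d),'wid',np.linalg.norm(W[0]-W[1]),'th',np.arctan2(d[1],d[0]))
fc=np.array([[(102+346)/2,(104+349)/2]])/6+[209.5,159.5];print('foot',toz(T,fc,5))
w=eyes.read_camera('wrist');s=status.get_state()
from scipy.spatial.transform import Rotation as Ro
q=s['tcp_rot'];Rt=Ro.from_quat([q[1],q[2],q[3],q[0]]).as_matrix()
R=np.array(w['R']);c=-R.T@np.array(w['t']);print('cam in tool',(Rt.T@(c-s['tcp_pos'])).round(1));print('axes in tool (cols x,y,z)',(Rt.T@R.T).round(3));print(w['camera_matrix'][0],w['k1']);print('tool y world',Rt[:,1],Rt[:,0])
```

```text
plate [[547.8  70.3 100. ]
 [559.6  24.8 100. ]
 [616.   57.6 100. ]]
center [584.9  52.6 100. ] len 63.125403549733086 wid 47.02680888403593 th 0.15899326053106136
foot [[584.43324635  54.86975618   5.        ]]
cam in tool [  67.5   -0.4 -139.1]
axes in tool (cols x,y,z) [[ 0.001 -0.968 -0.251]
 [ 1.     0.001  0.001]
 [-0.001 -0.251  0.968]]
[359.42544459   0.         281.659672  ] -0.04538603721596529
tool y world [ 4.27562656e-01 -9.03985716e-01  1.64610518e-05] [ 9.03985716e-01  4.27562656e-01 -1.86823831e-05]
```

The stand is at about (584.5, 53.5) with heading about 0.17; foot and plate agree. I'll move to a viewing pose over it.

Request:
servo_tool:
  motion: [0,0,-0.014,13.4,30.5,0,1,0,0,-0.028,26.8,61,0,1,0,0,-0.042,40.2,91.5,0,1,0,0,-0.056,53.6,122,0,1,0,0,-0.068,67,152.5,0,1]

```text
time: 1.82
tcp_pos: [334.5, -411.1, 244.5]
tcp_rot: [0.0, 0.983, 0.185, 0.0]
ft_force: [-0.0, 0.1, 0.3]
finger_gap: 87.1
grip_force: 0.0
```

Request:
servo_tool:
  motion: [0,0,-0.014,13.4,30.5,0,1,0,0,-0.028,26.8,61,0,1,0,0,-0.042,40.2,91.5,0,1,0,0,-0.056,53.6,122,0,1,0,0,-0.068,67,152.5,0,1]

```text
time: 2.23
tcp_pos: [401.6, -258.5, 244.8]
tcp_rot: [0.0, 0.988, 0.152, 0.0]
ft_force: [1.0, 0.5, 0.7]
finger_gap: 87.2
grip_force: 0.0
```

Request:
servo_tool:
  motion: [0,0,-0.014,13.4,30.5,0,1,0,0,-0.028,26.8,61,0,1,0,0,-0.042,40.2,91.5,0,1,0,0,-0.056,53.6,122,0,1,0,0,-0.068,67,152.5,0,1]

```text
time: 2.65
tcp_pos: [468.7, -105.9, 244.9]
tcp_rot: [0.0, 0.993, 0.118, 0.0]
ft_force: [0.1, 0.1, 0.1]
finger_gap: 86.8
grip_force: 0.0
```

Request:
servo_tool:
  motion: [0,0,-0.016,16.8,38,0,1,0,0,-0.032,33.5,76,0,1,0,0,-0.048,50,114,0,1,0,0,-0.068,67,152.5,0,1,0,0,-0.068,67,152.5,0,1]

```text
time: 3.07
tcp_pos: [536.8, 51.3, 244.8]
tcp_rot: [-0.001, 0.996, 0.087, 0.001]
ft_force: [-0.3, -0.5, 0.2]
finger_gap: 87.3
grip_force: 0.0
```

Run:
```python
from h import *
w=eyes.read_camera('wrist');s=status.get_state();print(s['time'],s['tcp_pos'],s['tcp_rot'])
save(w,'w1.png')
u=proj(w,dshape(62,48,584.5,53.5,.17,100));print(u[[0,1,14]].round())
np.save('w1.npy',w,allow_pickle=True)
```

```text
3.1167 [535.92518305  48.59020885 244.50337916] [-3.76067155e-04  9.96167731e-01  8.74624657e-02  1.65213033e-04]
[[260. 189.]
 [319. 189.]
 [290. 109.]]
```

View pics/w1.png

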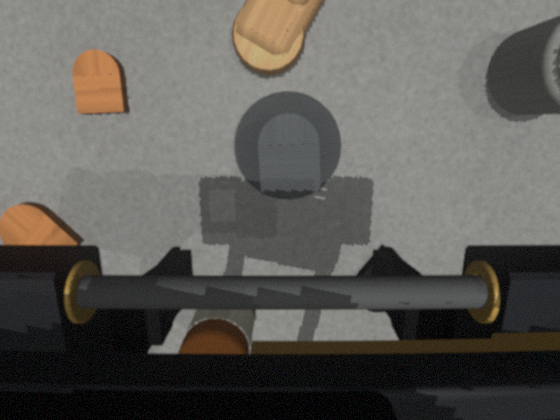

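The wrist view shows the plate corners at (259,192) and (321,189) with the tip at (289,112), within about 3 px of the prediction. The small lift is at (98,82) and the large one is partly visible at (38,225). I'll measure the plate and the small lift here.

Run:
```python
from h import *
w=eyes.read_camera('wrist');s=status.get_state();print(s['tcp_pos'])
box=[60,35,140,130];x0,y0,_=toz(w,[(98,84)],7)[0]
print('small',np.round(fitD(w,brown(w,box),box,60,48,0,14,x0,y0,[0,.2,.4]),2))
# plate: bright grey inside foot
g=w['color'].astype(float).mean(2);print(g[110:200:8,230:350:6].astype(int))
b=cv2.resize(np.clip(w['color'][80:210,220:360]*2.5,0,255).astype(np.uint8),(700,650),interpolation=cv2.INTER_CUBIC)[:600]
save({'color':b},'w2.png')
np.save('w2.npy',w,allow_pickle=True)
```

```text
[535.29598811  46.64964545 244.32598264]
small [6.1245e+02 2.5227e+02 1.9000e-01 1.5228e+02]
[[139 144 108  79  77  80  77  80  79  81  79  73  78  79  80  77  94 138
  138 137]
 [143 131  78  83  79  80  89  97  99  94 101  96  95  75  79  81  80 113
  139 144]
 [141  82  71  75  72  95  92  98  97  99  94  93  89  94  77  78  81  80
  145 139]
 [135  77  77  74  75  97  90  94  97  99  91  96  93  89  89  76  72  80
  136 138]
 [122  76  75  72  85  95  89  96  87  96  91  90  93  88  91  75  69  78
  110 139]
 [132  71  74  72  81  92  91  93  88  94  95  93  91  92  95  73  77  74
  125 140]
 [136  73  70  75  71  94  93  95  95  97  93  93  93  95  93  78  75  80
  140 136]
 [135  99  74  74  70  95  90  93  92  89  91  93  92  93  92  73  73  88
  138 137]
 [127 117  77  74  72  93  92  91  90  90  96  94  96  93  88  75  76 139
  135 142]
 [ 84  85  75  55  49  80  79  83  82  83  79  82  80  82  87  61  83  88
   90  89]
 [ 91  77  77  79  76  70  75  55  74  54  70  64  62  78  83  87  91  85
   88  88]
 [ 86  77  81  80  80  74  78  77  84  75  76  84  86  90  87  94  88  83
   85  84]]
```

View pics/w2.png

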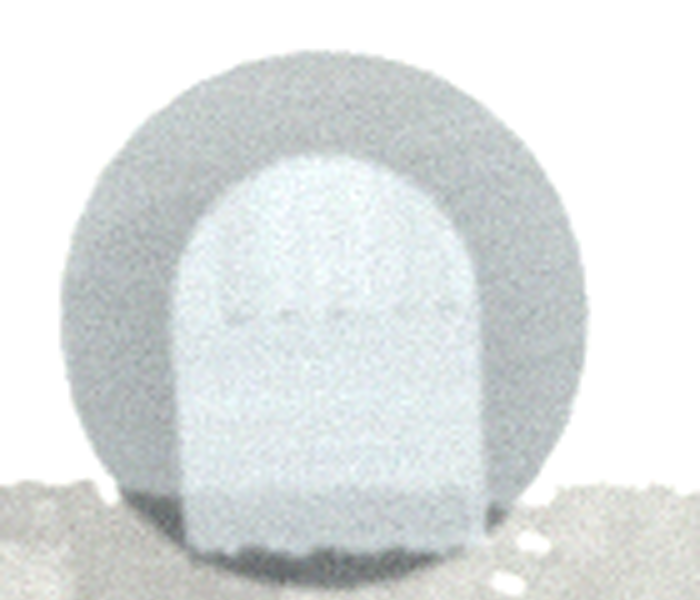

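Run:
```python
from h import *
w=np.load('w2.npy',allow_pickle=True).item()
uv=np.array([[185,552],[488,547],[326,152],[172,310],[480,310]])/5+[219.5,79.5]
W=toz(w,uv,100);m=(W[0]+W[1])/2;d=W[2]-m
print(W.round(1),'c',((W[2]+m)/2).round(1),'len',np.linalg.norm(d),'wid',np.linalg.norm(W[0]-W[1]),np.linalg.norm(W[3]-W[4]),'th',np.arctan2(d[1],d[0]),[np.arctan2(*(W[i]-W[j])[1::-1]) for i,j in((3,0),(4,1))])
# fit on edges of colour: plate soft mask via fit
box=[225,90,352,176];g=w['color'].astype(float).mean(2)[box[1]:box[3],box[0]:box[2]]
soft=np.clip((cv2.GaussianBlur(g,(0,0),1)-77)/16,0,1)*(g<118)
def f(v):
    r=raster(w,dshape(62,48,v[0],v[1],v[2]/30,100),box); k=raster(w,dshape(80,66,v[0],v[1],v[2]/30,100),box)>0
    return (((r-soft)**2)*k).sum()
r=min((minimize(f,[585,53,t*30],method='Nelder-Mead',options=dict(initial_simplex=np.array([585,53,t*30])+np.array([[0,0,0],[5,0,0],[0,5,0],[0,0,4]]))) for t in(.1,.2)),key=lambda r:r.fun);print(r.x[:2],r.x[2]/30,r.fun)
box=[60,35,140,130];b=brown(w,box);print((b[::10,::8]*9).astype(int))
s=((w['color'][...,0].astype(int)-w['color'][...,2])[box[1]:box[3],box[0]:box[2]]>50).astype(float)
for t in (0,.2,.4):print('small',np.round(fitD(w,s,box,60,48,0,14,612,252,[t]),2), s.sum())
```

```text
[[547.5  71.1 100. ]
 [556.8  23.5 100. ]
 [612.2  59.8 100. ]
 [584.8  79.1 100. ]
 [593.1  32.1 100. ]] c [582.2  53.5 100. ] len 61.34608133459518 wid 48.49828515458373 47.75671258056148 th 0.20521107148939086 [np.float64(0.21217122006716901), np.float64(0.2326224331433514)]
[581.28936413  53.88261388] 0.1989588246254486 54.0188849319033
[[0 0 0 0 0 0 0 0 0 0]
 [0 0 0 0 0 0 0 0 0 0]
 [0 0 9 9 9 9 8 0 0 0]
 [0 1 9 9 9 9 9 3 0 0]
 [0 3 9 9 9 9 9 7 0 0]
 [0 0 9 9 9 9 9 9 0 0]
 [0 0 9 9 9 9 9 9 0 0]
 [0 0 9 9 9 9 9 9 1 0]
 [0 0 0 0 0 0 0 0 0 0]
 [0 0 0 0 0 0 0 0 0 0]]
small [6.1255e+02 2.5221e+02 2.0000e-01 2.9647e+02] 2801.0
small [6.1260e+02 2.5191e+02 2.0000e-01 2.9574e+02] 2801.0
small [6.1235e+02 2.5165e+02 1.7000e-01 2.9694e+02] 2801.0
```

Stand: (582, 53.5), heading 0.205. Next I'll look at the large lift.

Request:
servo_tool:
  motion: [0,0,0.077,-13,23,-4,1,0,0,0.154,-26,46,-8,1,0,0,0.231,-39,69,-12,1,0,0,0.308,-52,92,-16,1,0,0,0.385,-65,116,-22,1]

```text
time: 3.58
tcp_pos: [469.8, 160.2, 222.8]
tcp_rot: [0.0, 0.962, 0.274, 0.0]
ft_force: [0.5, -0.4, 1.0]
finger_gap: 86.9
grip_force: 0.0
```

Request:
servo_tool:
  motion: [0,0,0.1,-17,30,-6,1,0,0,0.2,-34,60,-12,1,0,0,0.3,-51,90,-18,1,0,0,0.385,-65,116,-22,1,0,0,0.385,-65,116,-22,1]

```text
time: 4.0
tcp_pos: [402.6, 278.8, 199.6]
tcp_rot: [-0.001, 0.89, 0.456, -0.001]
ft_force: [0.4, -0.4, -0.3]
finger_gap: 87.0
grip_force: 0.0
```

```bash
cat > look.py <<'E'
import sys
from h import *
from scipy.spatial.transform import Rotation as Ro
l,x0,y0,th0=sys.argv[1],*map(float,sys.argv[2:5]);z0=float(sys.argv[5]) if len(sys.argv)>5 else 0
eyes.read_camera('wrist');eyes.read_camera('wrist')
w=eyes.read_camera('wrist');s=status.get_state();q=s['tcp_rot']
R=Ro.from_quat([q[1],q[2],q[3],q[0]]).as_matrix();print('t',s['time'],'tcp',s['tcp_pos'].round(1) if hasattr(s['tcp_pos'],'round') else s['tcp_pos'],'psi',np.arctan2(R[1,0],R[0,0]).round(3),'tilt',R[:,2].round(3))
c=proj(w,[x0,y0,z0+7])[0].astype(int);h=75;box=[max(c[0]-h,0),max(c[1]-h,0),min(c[0]+h,560),min(c[1]+h,420)]
m=((w['color'][...,0].astype(int)-w['color'][...,2])[box[1]:box[3],box[0]:box[2]]>45).astype(np.uint8)
n,lab,st,cen=cv2.connectedComponentsWithStats(m);k=1+st[1:,4].argmax();m=(lab==k).astype(float)
L,W=SZ[l];r=fitD(w,m,box,L,W,z0,z0+14,x0,y0,[th0-.2,th0,th0+.2]);print(l,np.round(r,3),'area',m.sum())
rs=raster(w,np.r_[dshape(L,W,*r[:3],z0),dshape(L,W,*r[:3],z0+14)],box)
o=w['color'].copy();e=cv2.Canny((rs>.5).astype(np.uint8)*255,50,100)>0;o[box[1]:box[3],box[0]:box[2]][e]=[0,255,0]
save({'color':o},'look_%s.png'%l)
E
python3 look.py lift_large 435 316.5 .94
```

```text
t 4.15 tcp [405.7 275.9 200.7] psi 0.938 tilt [ 0.001 -0.001 -1.   ]
lift_large [436.606 316.658   0.936 105.255] area 6029.0
```

View pics/look_lift_large.png

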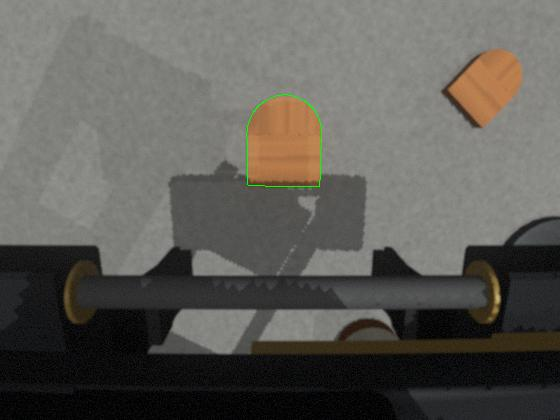

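The fit overlays the large lift at (284,140) exactly: (436.6, 316.7), 0.936. I'll descend and grip it.

Request:
servo_tool:
  motion: [0,0,0,8,10,-20,1,0,0,0,16,20,-45,1,0,0,0,24,30,-70,1,0,0,0,28.2,36.2,-95,1,0,0,0,28.2,36.2,-115,1]

```text
time: 4.57
tcp_pos: [435.3, 312.0, 84.3]
tcp_rot: [0.0, 0.892, 0.451, 0.0]
ft_force: [-0.5, 0.5, 0.4]
finger_gap: 86.9
grip_force: 0.0
```

Request:
servo_tool:
  motion: [0,0,0,0,0,-20,1,0,0,0,0,0,-36,1,0,0,0,0,0,-50,1,0,0,0,0,0,-60,1,0,0,0,0,0,-60,1]

```text
time: 4.98
tcp_pos: [433.0, 311.0, 23.5]
tcp_rot: [0.0, 0.892, 0.452, -0.002]
ft_force: [-0.3, -0.7, -0.6]
finger_gap: 86.8
grip_force: 0.0
```

Request:
servo_tool:
  motion: [0,0,0,0,0,0,-1,0,0,0,0,0,0,-1,0,0,0,0,0,0,-1,0,0,0,0,0,0,-1,0,0,0,0,0,0,-1]

```text
time: 5.4
tcp_pos: [434.2, 313.6, 26.6]
tcp_rot: [0.0, 0.892, 0.453, 0.001]
ft_force: [0.0, -0.4, 3.8]
finger_gap: 65.5
grip_force: 30.0
```

Request:
servo_tool:
  motion: [0,0,0,0,0,10,-1,0,0,0,0,0,35,-1,0,0,0,0,0,70,-1,0,0,0,5,-10,105,-1,0,0,-0.03,15,-28,135,-1]

```text
time: 5.82
tcp_pos: [447.8, 286.4, 163.4]
tcp_rot: [-0.0, 0.898, 0.441, 0.001]
ft_force: [0.9, 0.3, -0.1]
finger_gap: 65.8
grip_force: 30.0
```

Request:
servo_tool:
  motion: [0,0,-0.07,14,-25,10,-1,0,0,-0.14,28,-50,15,-1,0,0,-0.21,42,-75,15,-1,0,0,-0.28,56,-100,15,-1,0,0,-0.35,70,-125,15,-1]

```text
time: 6.23
tcp_pos: [518.9, 159.2, 176.7]
tcp_rot: [0.0, 0.961, 0.275, 0.001]
ft_force: [0.6, -0.2, -0.9]
finger_gap: 65.9
grip_force: 30.0
```

Request:
servo_tool:
  motion: [0,0,-0.09,14,-26,0,-1,0,0,-0.18,28,-52,0,-1,0,0,-0.27,42,-76,0,-1,0,0,-0.33,53,-97,0,-1,0,0,-0.357,58.5,-107.6,0,-1]

```text
time: 6.65
tcp_pos: [577.9, 50.2, 176.4]
tcp_rot: [0.0, 0.995, 0.099, 0.0]
ft_force: [-0.3, 1.2, -0.7]
finger_gap: 65.9
grip_force: 30.0
```

Request:
servo_tool:
  motion: [0,0,0,0,0,-5,-1,0,0,0,0,0,-12,-1,0,0,0,0,0,-22,-1,0,0,0,0,0,-30,-1,0,0,0,0,0,-35,-1]

```text
time: 7.07
tcp_pos: [575.3, 53.9, 138.3]
tcp_rot: [-0.0, 0.995, 0.102, -0.002]
ft_force: [0.0, 0.6, -1.4]
finger_gap: 65.8
grip_force: 30.0
```

```bash
python3 look.py lift_large 581.8 53.6 .203 115
```

```text
t 7.2167 tcp [576.   53.4 139.5] psi 0.204 tilt [-0.002  0.    -1.   ]
lift_large [6.062920e+02 7.141000e+01 1.807000e+00 1.888267e+03] area 11410.0
```

View pics/look_lift_large.png

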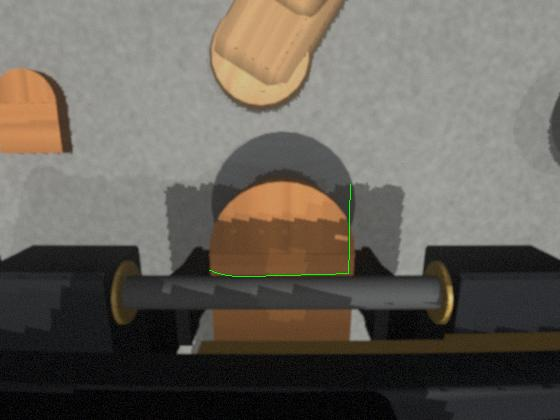

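In hand, the large lift's tip shows at (282,181). I'll check its offset.

Run:
```python
from h import *
w=eyes.read_camera('wrist');s=status.get_state();z=s['tcp_pos'][2]
m=(w['color'][...,0].astype(int)-w['color'][...,2])>40
r=[np.where(m[150:260,c])[0].min()+150 for c in range(265,300,3)];print(r)
print(s['tcp_pos'],[toz(w,[(282,min(r)-.5)],z-25.5+h)[0].round(1) for h in(0,14)], 'want tip',581.8+40*np.cos(.203)+576-s['tcp_pos'][0]-.0,53.6+40*np.sin(.203))
```

```text
[np.int64(182), np.int64(181), np.int64(180), np.int64(180), np.int64(180), np.int64(179), np.int64(179), np.int64(180), np.int64(180), np.int64(180), np.int64(180), np.int64(181)]
[576.61316756  53.21646222 140.25396828] [array([617.7,  62. , 114.8]), array([619.8,  62.4, 128.8])] want tip 620.3654788620728 61.664345284278774
```

Request:
servo_tool:
  motion: [0,0,0,1.5,0,-5,-1,0,0,0,1.5,0,-9,-1,0,0,0,1.5,0,-12,-1,0,0,0,1.5,0,-14,-1,0,0,0,1.5,0,-15,-1]

```text
time: 7.68
tcp_pos: [578.3, 52.6, 126.6]
tcp_rot: [-0.0, 0.995, 0.101, -0.0]
ft_force: [-8.0, -0.3, 14.0]
finger_gap: 65.6
grip_force: 30.0
```

Request:
servo_tool:
  motion: [0,0,0,0,0,0,-1,0,0,0,0,0,0,-1,0,0,0,0,0,0,-1,0,0,0,0,0,0,-1,0,0,0,0,0,0,-1]

```text
time: 8.1
tcp_pos: [578.4, 52.6, 126.6]
tcp_rot: [0.0, 0.995, 0.101, -0.0]
ft_force: [-4.1, -0.0, 7.3]
finger_gap: 65.9
grip_force: 30.0
```

Request:
servo_tool:
  motion: [0,0,0,0,0,0,0.5,0,0,0,0,0,0,1,0,0,0,0,0,0,1,0,0,0,0,0,0,1,0,0,0,0,0,0,1]

```text
time: 8.52
tcp_pos: [578.4, 52.6, 125.3]
tcp_rot: [0.0, 0.995, 0.101, -0.0]
ft_force: [-0.9, -0.0, -0.2]
finger_gap: 83.1
grip_force: 0.0
```

Request:
servo_tool:
  motion: [0,0,0,0,0,15,1,0,0,0,0,0,45,1,0,0,0,-15,-3,75,1,0,0,0,-32,-6.5,100,1,0,0,0,-45,-9,120,1]

```text
time: 8.93
tcp_pos: [533.2, 43.4, 247.6]
tcp_rot: [0.0, 0.995, 0.101, 0.001]
ft_force: [0.8, 0.8, 0.4]
finger_gap: 87.0
grip_force: 0.0
```

```bash
python3 look.py lift_large 581.8 53.6 .203 100
```

```text
t 9.0833 tcp [534.3  43.5 247.7] psi 0.203 tilt [ 0.005 -0.    -1.   ]
lift_large [5.81772e+02 5.32950e+01 1.98000e-01 1.19255e+02] area 8302.0
```

View pics/look_lift_large.png

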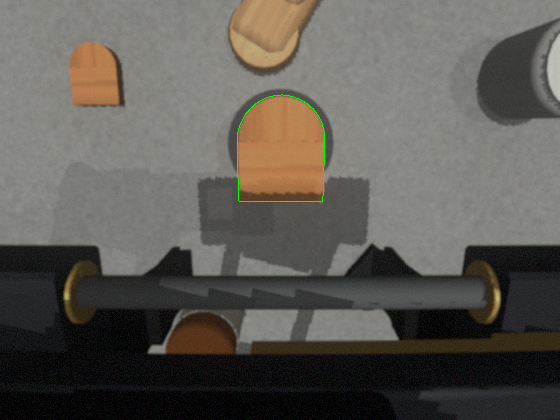

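The large lift is placed at (581.8, 53.3, 0.198), right on centre. Next, the medium.

Request:
servo_tool:
  motion: [0,0,0.015,-12,-22,-5,1,0,0,0.03,-28,-50,-10,1,0,0,0.045,-44,-80,-15,1,0,0,0.06,-60,-110,-20,1,0,0,0.076,-76,-140,-25,1]

```text
time: 9.5
tcp_pos: [456.2, -97.1, 218.5]
tcp_rot: [-0.001, 0.99, 0.14, -0.001]
ft_force: [1.2, -0.3, -0.4]
finger_gap: 87.1
grip_force: 0.0
```

Request:
servo_tool:
  motion: [0,0,0.015,-16,-30,-5,1,0,0,0.03,-32,-60,-10,1,0,0,0.045,-48,-88,-15,1,0,0,0.06,-60,-107,-20,1,0,0,0.076,-66.4,-118.6,-20,1]

```text
time: 9.92
tcp_pos: [388.8, -216.3, 197.7]
tcp_rot: [-0.001, 0.984, 0.176, -0.002]
ft_force: [-0.2, 0.9, 0.1]
finger_gap: 86.9
grip_force: 0.0
```

```bash
python3 look.py lift_medium 438 -198 .355 0
```

```text
t 10.0667 tcp [ 390.3 -215.3  199. ] psi 0.352 tilt [-0.002  0.002 -1.   ]
lift_medium [ 4.37850e+02 -1.96468e+02  3.52000e-01  5.36610e+01] area 4675.0
```

View pics/look_lift_medium.png

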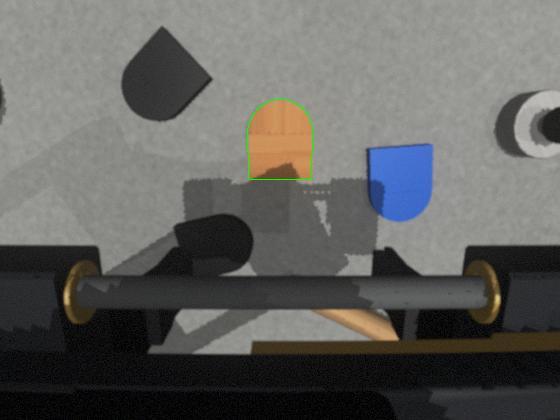

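The medium brown lift at (280,140) is confirmed, with the black lifts at (165,75) and (215,240) and the blue at (400,180). Descending to grip it.

Request:
servo_tool:
  motion: [0,0,0,11,4,-20,1,0,0,0,22,8.5,-45,1,0,0,0,33,13,-70,1,0,0,0,42.2,16.8,-95,1,0,0,0,42.2,16.8,-115,1]

```text
time: 10.48
tcp_pos: [434.4, -196.0, 83.2]
tcp_rot: [-0.001, 0.984, 0.177, -0.0]
ft_force: [-0.6, -0.0, 0.7]
finger_gap: 87.0
grip_force: 0.0
```

Request:
servo_tool:
  motion: [0,0,0,0,0,-20,1,0,0,0,0,0,-36,1,0,0,0,0,0,-50,1,0,0,0,0,0,-60,1,0,0,0,0,0,-60,1]

```text
time: 10.9
tcp_pos: [432.9, -196.7, 23.6]
tcp_rot: [-0.001, 0.984, 0.177, -0.001]
ft_force: [-0.0, -0.0, -0.3]
finger_gap: 87.3
grip_force: 0.0
```

Request:
servo_tool:
  motion: [0,0,0,0,0,0,-1,0,0,0,0,0,0,-1,0,0,0,0,0,0,-1,0,0,0,0,0,0,-1,0,0,0,0,0,0,-1]

```text
time: 11.32
tcp_pos: [433.5, -198.4, 26.0]
tcp_rot: [0.0, 0.984, 0.176, 0.0]
ft_force: [-0.2, 0.8, 0.1]
finger_gap: 61.4
grip_force: 0.0
```

Request:
servo_tool:
  motion: [0,0,0,0,0,0,-1,0,0,0,0,0,0,-1,0,0,0,0,0,10,-1,0,0,0,0,0,35,-1,0,0,0,0,0,70,-1]

```text
time: 11.73
tcp_pos: [430.8, -196.7, 94.0]
tcp_rot: [-0.002, 0.984, 0.176, -0.002]
ft_force: [1.1, -1.1, -0.5]
finger_gap: 56.7
grip_force: 30.0
```

Request:
servo_tool:
  motion: [0,0,-0.015,4,7,33,-1,0,0,-0.03,12,21,60,-1,0,0,-0.045,26,45,80,-1,0,0,-0.06,41,71,90,-1,0,0,-0.075,57,99,95,-1]

```text
time: 12.15
tcp_pos: [491.8, -99.1, 194.2]
tcp_rot: [0.001, 0.99, 0.138, 0.002]
ft_force: [1.1, -0.3, -0.8]
finger_gap: 56.8
grip_force: 30.0
```

Request:
servo_tool:
  motion: [0,0,-0.015,17,30,0,-1,0,0,-0.03,35,60,0,-1,0,0,-0.045,53,91,0,-1,0,0,-0.06,69,120,0,-1,0,0,-0.077,80,139,-2,-1]

```text
time: 12.57
tcp_pos: [571.3, 42.6, 189.7]
tcp_rot: [-0.0, 0.995, 0.102, 0.001]
ft_force: [0.5, -0.9, 0.1]
finger_gap: 56.4
grip_force: 30.0
```

Request:
servo_tool:
  motion: [0,0,0,5,9,-4,-1,0,0,0,7.3,12.7,-12,-1,0,0,0,7.3,12.7,-22,-1,0,0,0,7.3,12.7,-31,-1,0,0,0,7.3,12.7,-38,-1]

```text
time: 12.98
tcp_pos: [576.1, 51.3, 148.6]
tcp_rot: [-0.0, 0.995, 0.101, -0.001]
ft_force: [-0.2, 0.0, -0.5]
finger_gap: 56.7
grip_force: 30.0
```

```bash
cat > tip.py <<'E'
import sys
from h import *
hl=float(sys.argv[1]);zb=float(sys.argv[2])  # half length, TCP-to-underside
eyes.read_camera('wrist');w=eyes.read_camera('wrist');s=status.get_state();t=np.array(s['tcp_pos'])
z=t[2]-zb
print('t',s['time'],t.round(1),s['grip_force'],s['finger_gap'])
m=((w['color'][...,0].astype(int)-w['color'][...,2])>40).astype(np.uint8)
a=np.array([hl+5,0]);ex=np.array([np.cos(.203),np.sin(.203)])
for o in(-6,-4,-2,0,2,4):
    X=np.r_[t[:2]+ex*(hl+5+o),z];print(o,proj(w,X)[0].round(1),proj(w,X+[0,0,14])[0].round(1))
g=w['color'][:,:,:]; c=int(proj(w,np.r_[t[:2]+ex*(hl+5),z])[0][0])
print('col',c,[(r,*g[r,c-3:c+4].mean(0).astype(int)) for r in range(150,260,3)])
np.save('tip.npy',w,allow_pickle=True)
E
python3 tip.py 35 25.5
```

```text
t 13.0833 [575.7  51.4 148.1] 29.99883558601141 56.831441577502
-6 [281.7 196.2] [281.7 202.9]
-4 [281.7 192. ] [281.7 198.3]
-2 [281.7 187.7] [281.7 193.7]
0 [281.6 183.4] [281.7 189. ]
2 [281.6 179.1] [281.6 184.3]
4 [281.6 174.8] [281.6 179.6]
col 281 [(150, np.int64(86), np.int64(87), np.int64(86)), (153, np.int64(85), np.int64(87), np.int64(86)), (156, np.int64(85), np.int64(85), np.int64(83)), (159, np.int64(86), np.int64(86), np.int64(86)), (162, np.int64(68), np.int64(67), np.int64(64)), (165, np.int64(69), np.int64(53), np.int64(43)), (168, np.int64(166), np.int64(114), np.int64(71)), (171, np.int64(205), np.int64(140), np.int64(87)), (174, np.int64(204), np.int64(139), np.int64(86)), (177, np.int64(204), np.int64(139), np.int64(85)), (180, np.int64(204), np.int64(139), np.int64(86)), (183, np.int64(140), np.int64(95), np.int64(59)), (186, np.int64(79), np.int64(55), np.int64(35)), (189, np.int64(128), np.int64(87), np.int64(53)), (192, np.int64(205), np.int64(139), np.int64(85)), (195, np.int64(204), np.int64(140), np.int64(85)), (198, np.int64(205), np.int64(140), np.int64
[... 312 characters left out ...]
 (219, np.int64(137), np.int64(93), np.int64(55)), (222, np.int64(118), np.int64(80), np.int64(48)), (225, np.int64(111), np.int64(74), np.int64(44)), (228, np.int64(111), np.int64(75), np.int64(45)), (231, np.int64(112), np.int64(76), np.int64(46)), (234, np.int64(112), np.int64(76), np.int64(46)), (237, np.int64(111), np.int64(75), np.int64(45)), (240, np.int64(111), np.int64(74), np.int64(46)), (243, np.int64(110), np.int64(73), np.int64(44)), (246, np.int64(110), np.int64(73), np.int64(45)), (249, np.int64(121), np.int64(81), np.int64(49)), (252, np.int64(118), np.int64(80), np.int64(48)), (255, np.int64(123), np.int64(83), np.int64(51)), (258, np.int64(127), np.int64(85), np.int64(51))]
```

Request:
servo_tool:
  motion: [0,0,0,0,0,-3,-1,0,0,0,0,0,-6,-1,0,0,0,0,0,-8,-1,0,0,0,0,0,-9.5,-1,0,0,0,0,0,-10.5,-1]

```text
time: 13.5
tcp_pos: [577.6, 52.4, 140.1]
tcp_rot: [0.0, 0.995, 0.101, 0.0]
ft_force: [-0.2, -0.7, -0.5]
finger_gap: 56.6
grip_force: 30.0
```

Request:
servo_tool:
  motion: [0,0,0,0,0,0,-1,0,0,0,0,0,0,-1,0,0,0,0,0,0,-1,0,0,0,0,0,0,0,0,0,0,0,0,0,0.5]

```text
time: 13.92
tcp_pos: [577.6, 52.6, 140.1]
tcp_rot: [0.0, 0.995, 0.101, 0.0]
ft_force: [-0.4, 0.1, -0.3]
finger_gap: 58.8
grip_force: 0.0
```

Request:
servo_tool:
  motion: [0,0,0,0,0,0,1,0,0,0,0,0,0,1,0,0,0,0,0,0,1,0,0,0,0,0,0,1,0,0,0,0,0,0,1]

```text
time: 14.33
tcp_pos: [577.5, 52.5, 140.1]
tcp_rot: [0.0, 0.995, 0.101, 0.0]
ft_force: [0.9, 0.8, -0.6]
finger_gap: 84.5
grip_force: 0.0
```

Request:
servo_tool:
  motion: [0,0,0,0,0,15,1,0,0,0,0,0,45,1,0,0,0,-15,-3,75,1,0,0,0,-32,-6.5,100,1,0,0,0,-45,-9,110,1]

```text
time: 14.75
tcp_pos: [533.5, 43.3, 254.4]
tcp_rot: [0.001, 0.995, 0.101, 0.003]
ft_force: [0.1, -0.0, 0.7]
finger_gap: 86.8
grip_force: 0.0
```

```bash
cat > stack.py <<'E'
# fit the upper lift of the stack by its top-edge pixels (same colour below, so print front-edge/side profile); fit by gradient along model edge
import sys
from h import *
l,z,ztop=sys.argv[1],float(sys.argv[2]),0
eyes.read_camera('wrist');w=eyes.read_camera('wrist');s=status.get_state();print(s['time'],np.round(s['tcp_pos'],1))
g=cv2.GaussianBlur(w['color'].astype(np.float32).mean(2),(0,0),1.0)
gx=cv2.Sobel(g,cv2.CV_32F,1,0);gy=cv2.Sobel(g,cv2.CV_32F,0,1)
L,W=SZ[l]
def f(v):
    X=dshape(L,W,v[0],v[1],v[2]/30,z+14);X=np.r_[X,X[:1]]
    P=np.concatenate([np.linspace(X[i],X[i+1],40 if i in(0,) or i in(1,len(X)-2) else 6) for i in range(len(X)-1)])
    u=proj(w,P).astype(np.float32);d=np.gradient(u,axis=0);n=np.c_[d[:,1],-d[:,0]];n/=np.linalg.norm(n,axis=1,keepdims=True)+1e-9
    a=cv2.remap(gx,u[:,:1],u[:,1:],1)[:,0];b=cv2.remap(gy,u[:,:1],u[:,1:],1)[:,0]
    return -np.minimum(np.abs(a*n[:,0]+b*n[:,1]),60).mean()
res=[]
for dx in(-5,0,5):
  for dy in(-4,0,4):
    for t in(.1,.2,.3):
      v=np.array([581.8+dx,53.4+dy,t*30]);res.append(minimize(f,v,method='Nelder-Mead',options=dict(initial_simplex=v+np.array([[0,0,0],[2,0,0],[0,2,0],[0,0,2]]))))
res.sort(key=lambda r:r.fun)
for r in res[:4]: print(r.x[:2].round(2),(r.x[2]/30).round(3),round(r.fun,2))
v=res[0].x;u=proj(w,dshape(L,W,v[0],v[1],v[2]/30,z+14));b=cv2.polylines(cv2.resize(w['color'],None,fx=4,fy=4),[np.int32((u+.5)*4-.5)],True,(0,255,0),1)
save({'color':b[320:900,800:1560]},'stack_%s.png'%l)
E
python3 stack.py lift_medium 114
```

```text
14.85 [533.   43.3 253.2]
[586.45  53.4 ] 0.426 -39.62
[586.49  53.35] 0.428 -39.61
[586.08  53.68] 0.067 -39.53
[586.06  53.67] 0.067 -39.52
```

```bash
cat > prof.py <<'E'
import sys
from h import *
l,z=sys.argv[1],float(sys.argv[2]);L,W=SZ[l]
eyes.read_camera('wrist');w=eyes.read_camera('wrist')
g=cv2.GaussianBlur(w['color'].astype(np.float32).mean(2),(0,0),.7)
ex=np.array([np.cos(.203),np.sin(.203),0]);ey=np.array([-ex[1],ex[0],0]);o=np.array([581.8,53.4,z+14])
def edges(c,d,lo,hi,n=9,sp=1.5):
    e=np.cross([0,0,1],d);t=np.arange(lo,hi,.5);a=0
    for k in range(n):
        u=proj(w,c+np.outer(t,d)+e*(k-n//2)*sp).astype(np.float32);a=a+cv2.remap(g,u[:,:1],u[:,1:],1)[:,0]
    a/=n;gr=np.gradient(a,.5);i=[j for j in range(1,len(t)-1) if abs(gr[j])>max(3,abs(gr[j-1]),abs(gr[j+1])-1e-6)]
    return [(float(t[j]),round(float(gr[j]),1)) for j in i]
print('expect tip',L/2,'back',-L/2,'sides',W/2)
print('tip',edges(o,ex,10,50,5,1.));print('back',edges(o,-ex,15,50))
for x in(-20,-10,0): print('sides at',x,'+',edges(o+ex*x,ey,15,40,5),'-',edges(o+ex*x,-ey,15,40,5))
E
python3 prof.py lift_medium 114
```

```text
expect tip 35.0 back -35.0 sides 28.5
tip [(38.0, -22.9), (43.0, 26.5)]
back [(22.0, -3.6), (33.0, -16.7), (37.0, 6.5)]
sides at -20 + [(31.5, -9.0)] - [(34.0, -11.2)]
sides at -10 + [(31.5, -20.8), (35.5, 14.5)] - [(31.5, -18.5), (34.5, 16.4)]
sides at 0 + [(31.5, -20.9), (38.0, 21.6)] - [(31.5, -24.2), (37.0, 22.7)]
```

```bash
sed -i 's/max(3,/max(float(sys.argv[3]),/' prof.py; python3 prof.py lift_medium 114 0.8
```

```text
expect tip 35.0 back -35.0 sides 28.5
tip [(31.5, 0.8), (38.5, -25.0), (42.5, 27.5), (45.5, -1.5)]
back [(16.5, 1.0), (21.0, -3.8), (28.0, -2.1), (33.0, -16.9), (37.0, 7.1), (41.5, 0.9)]
sides at -20 + [(29.0, -3.5), (31.5, -8.6), (37.0, 1.3)] - [(29.5, 1.3), (33.5, -11.1), (36.0, 2.6), (38.0, 1.7)]
sides at -10 + [(31.5, -20.3), (35.0, 14.4)] - [(22.0, -1.0), (31.0, -18.2), (34.0, 16.8)]
sides at 0 + [(24.5, -1.1), (28.5, -3.6), (31.0, -21.4), (34.5, 1.2), (38.0, 20.9)] - [(31.5, -23.5), (36.5, 23.3)]
```

Request:
servo_tool:
  motion: [0,0,-0.004,5,25,-5,1,0,0,-0.008,10,60,-12,1,0,0,-0.012,15,95,-22,1,0,0,-0.016,21,130,-32,1,0,0,-0.018,26,162,-40,1]

```text
time: 15.47
tcp_pos: [558.1, 207.4, 207.2]
tcp_rot: [0.0, 0.996, 0.092, -0.002]
ft_force: [0.4, -0.2, 0.6]
finger_gap: 87.1
grip_force: 0.0
```

Request:
servo_tool:
  motion: [0,0,0,3,20,-5,1,0,0,0,5,32,-9,1,0,0,0,5.4,37.5,-10,1,0,0,0,5.4,37.5,-10,1,0,0,0,5.4,37.5,-10,1]

```text
time: 15.88
tcp_pos: [564.0, 242.2, 199.6]
tcp_rot: [0.0, 0.996, 0.092, -0.0]
ft_force: [0.1, -0.7, 0.2]
finger_gap: 86.7
grip_force: 0.0
```

```bash
python3 look.py lift_small 613 252.2 .185 0
```

```text
t 16.0333 tcp [564.3 241.8 200.6] psi 0.183 tilt [ 0.001 -0.    -1.   ]
lift_small [6.12735e+02 2.51957e+02 2.08000e-01 2.28290e+01] area 3369.0
```

Request:
servo_tool:
  motion: [0,0,0.006,11,2,-20,1,0,0,0.012,22,4,-45,1,0,0,0.018,33,6,-70,1,0,0,0.022,43.9,8,-95,1,0,0,0.022,43.9,8,-115,1]

```text
time: 16.45
tcp_pos: [609.5, 249.8, 84.0]
tcp_rot: [0.0, 0.995, 0.102, 0.001]
ft_force: [0.1, -0.4, 0.5]
finger_gap: 87.0
grip_force: 0.0
```

Request:
servo_tool:
  motion: [0,0,0,0,0,-20,1,0,0,0,0,0,-36,1,0,0,0,0,0,-50,1,0,0,0,0,0,-59.5,1,0,0,0,0,0,-59.5,1]

```text
time: 16.87
tcp_pos: [606.5, 250.0, 23.4]
tcp_rot: [0.0, 0.995, 0.103, -0.002]
ft_force: [-0.4, -0.7, -0.5]
finger_gap: 87.2
grip_force: 0.0
```

Request:
servo_tool:
  motion: [0,0,0,0,0,0,-1,0,0,0,0,0,0,-1,0,0,0,0,0,0,-1,0,0,0,0,0,0,-1,0,0,0,0,0,0,-1]

```text
time: 17.28
tcp_pos: [608.4, 251.2, 26.6]
tcp_rot: [-0.0, 0.995, 0.103, 0.001]
ft_force: [0.4, 0.3, -0.5]
finger_gap: 61.1
grip_force: 0.0
```

Request:
servo_tool:
  motion: [0,0,0,0,0,0,-1,0,0,0,0,0,0,-1,0,0,0,0,0,0,-1,0,0,0,0,0,0,-1,0,0,0,0,0,0,-1]

```text
time: 17.7
tcp_pos: [608.0, 251.1, 25.8]
tcp_rot: [-0.0, 0.995, 0.103, 0.0]
ft_force: [-0.1, 0.4, 3.0]
finger_gap: 47.4
grip_force: 30.0
```

Request:
servo_tool:
  motion: [0,0,0,0,0,10,-1,0,0,0,0,0,35,-1,0,0,0,0,0,70,-1,0,0,0,-1,-5,105,-1,0,0,0,-3,-20,138,-1]

```text
time: 18.12
tcp_pos: [604.6, 232.3, 165.7]
tcp_rot: [-0.0, 0.995, 0.104, 0.0]
ft_force: [1.3, -1.0, 0.2]
finger_gap: 47.7
grip_force: 30.0
```

Request:
servo_tool:
  motion: [0,0,0,-4,-25,20,-1,0,0,0,-9,-58,35,-1,0,0,0,-14,-92,40,-1,0,0,0,-19,-124,40,-1,0,0,0,-23,-150,38,-1]

```text
time: 18.53
tcp_pos: [582.0, 79.0, 203.6]
tcp_rot: [0.0, 0.995, 0.103, 0.001]
ft_force: [0.3, -0.3, -0.8]
finger_gap: 47.4
grip_force: 30.0
```

Request:
servo_tool:
  motion: [0,0,-0.004,-3,-16,-6,-1,0,0,-0.004,-4.5,-25,-15,-1,0,0,-0.004,-4.5,-28.5,-25,-1,0,0,-0.004,-4.5,-28.5,-33,-1,0,0,-0.004,-4.5,-28.5,-37,-1]

```text
time: 18.95
tcp_pos: [576.4, 53.3, 162.4]
tcp_rot: [-0.0, 0.995, 0.101, -0.001]
ft_force: [-0.6, -0.0, -1.1]
finger_gap: 47.6
grip_force: 30.0
```

```bash
python3 tip.py 30 25.5
```

```text
t 19.05 [576.5  53.7 162.8] 29.982445472851396 47.62834160034743
-6 [281.8 206.6] [281.8 214.1]
-4 [281.8 202.5] [281.8 209.6]
-2 [281.8 198.3] [281.9 205. ]
0 [281.9 194. ] [281.9 200.5]
2 [281.9 189.8] [281.9 195.9]
4 [281.9 185.5] [281.9 191.2]
col 281 [(150, np.int64(87), np.int64(87), np.int64(87)), (153, np.int64(86), np.int64(86), np.int64(86)), (156, np.int64(86), np.int64(87), np.int64(85)), (159, np.int64(86), np.int64(87), np.int64(86)), (162, np.int64(71), np.int64(69), np.int64(67)), (165, np.int64(80), np.int64(59), np.int64(43)), (168, np.int64(199), np.int64(138), np.int64(86)), (171, np.int64(208), np.int64(144), np.int64(89)), (174, np.int64(190), np.int64(132), np.int64(81)), (177, np.int64(81), np.int64(56), np.int64(35)), (180, np.int64(195), np.int64(135), np.int64(84)), (183, np.int64(209), np.int64(145), np.int64(90)), (186, np.int64(208), np.int64(144), np.int64(88)), (189, np.int64(208), np.int64(144), np.int64(89)), (192, np.int64(202), np.int64(140), np.int64(86)), (195, np.int64(98), np.int64(66), np.int64(41)), (198, np.int64(74), np.int64(50), np.int64(
[... 312 characters left out ...]
(219, np.int64(184), np.int64(124), np.int64(75)), (222, np.int64(125), np.int64(85), np.int64(51)), (225, np.int64(112), np.int64(75), np.int64(44)), (228, np.int64(113), np.int64(75), np.int64(45)), (231, np.int64(120), np.int64(81), np.int64(49)), (234, np.int64(116), np.int64(79), np.int64(48)), (237, np.int64(111), np.int64(74), np.int64(44)), (240, np.int64(111), np.int64(75), np.int64(46)), (243, np.int64(111), np.int64(75), np.int64(46)), (246, np.int64(112), np.int64(75), np.int64(45)), (249, np.int64(117), np.int64(78), np.int64(48)), (252, np.int64(116), np.int64(77), np.int64(47)), (255, np.int64(130), np.int64(88), np.int64(54)), (258, np.int64(128), np.int64(86), np.int64(52))]
```

Run:
```python
from h import *
w=np.load('tip.npy',allow_pickle=True).item()
ex=np.array([np.cos(.203),np.sin(.203)]);ey=np.array([-ex[1],ex[0]])
for r,z in((175.7,114),(178.5,128),(163.5,100),(166.3,114)):
    d=toz(w,[(281.5,r)],z)[0][:2]-[581.8,53.4];print(z,(d@ex).round(1),(d@ey).round(1))
```

```text
114 34.9 1.5
128 35.6 1.5
100 39.7 1.5
114 39.8 1.5
```

Request:
servo_tool:
  motion: [0,0,0,0,0,-3,-1,0,0,0,0,0,-6,-1,0,0,0,0,0,-8,-1,0,0,0,0,0,-9.5,-1,0,0,0,0,0,-10.5,-1]

```text
time: 19.47
tcp_pos: [577.4, 52.7, 153.9]
tcp_rot: [0.0, 0.995, 0.101, 0.0]
ft_force: [0.4, 0.6, 0.1]
finger_gap: 47.7
grip_force: 30.0
```

Request:
servo_tool:
  motion: [0,0,0,0,0,0,-1,0,0,0,0,0,0,-1,0,0,0,0,0,0,-1,0,0,0,0,0,0,0,0,0,0,0,0,0,0.5]

```text
time: 19.88
tcp_pos: [577.4, 52.5, 154.2]
tcp_rot: [0.0, 0.995, 0.101, 0.0]
ft_force: [0.6, -0.9, -0.2]
finger_gap: 50.0
grip_force: 0.0
```

Request:
servo_tool:
  motion: [0,0,0,0,0,0,1,0,0,0,0,0,0,1,0,0,0,0,0,0,1,0,0,0,0,0,0,1,0,0,0,0,0,0,1]

```text
time: 20.3
tcp_pos: [577.3, 52.5, 154.1]
tcp_rot: [-0.0, 0.995, 0.101, 0.0]
ft_force: [0.0, -0.0, -0.6]
finger_gap: 80.1
grip_force: 0.0
```

Request:
servo_tool:
  motion: [0,0,0,0,0,10,1,0,0,0,0,0,20,1,0,0,0,0,0,45,1,0,0,0,0,0,70,1,0,0,0,0,0,90,1]

```text
time: 20.72
tcp_pos: [578.0, 52.5, 247.3]
tcp_rot: [0.0, 0.995, 0.101, 0.001]
ft_force: [1.1, -0.3, -0.1]
finger_gap: 86.6
grip_force: 0.0
```

```bash
python3 prof.py lift_small 128 1.5
```

```text
expect tip 30.0 back -30.0 sides 24.0
tip [(11.5, -1.5), (15.5, 17.7), (27.0, 3.5), (30.0, -25.7), (32.5, 26.8), (36.5, -21.9), (38.5, 23.1), (42.0, -27.8), (44.5, 2.6)]
back [(29.5, 7.3), (36.5, 13.2), (44.0, -35.6), (48.0, 5.7)]
sides at -20 + [(24.0, -4.7), (29.0, 6.9)] - [(27.0, 3.1), (29.0, 3.1), (36.5, -2.0)]
sides at -10 + [(23.5, -2.7), (29.0, 3.7), (34.5, 2.4)] - [(27.0, 3.9), (29.5, 2.4)]
sides at 0 + [(23.5, -3.6), (31.0, 2.1)] - [(27.0, 4.4), (29.5, 2.5)]
```

All three lifts are centred (small's tip is at 30.0). Now the weight.

Request:
servo_tool:
  motion: [0,0,0,-4,-20,0,1,0,0,0,-11,-53,0,1,0,0,0,-18,-89,0,1,0,0,0,-25,-125,0,1,0,0,0,-33,-160,0,1]

```text
time: 21.23
tcp_pos: [543.7, -108.8, 244.1]
tcp_rot: [0.0, 0.995, 0.102, 0.0]
ft_force: [0.5, 0.1, -0.0]
finger_gap: 86.8
grip_force: 0.0
```

Request:
servo_tool:
  motion: [0,0,0,-7,-36,0,1,0,0,0,-15,-72,0,1,0,0,0,-22,-108,0,1,0,0,0,-30,-144,0,1,0,0,0,-37,-180,0,1]

```text
time: 21.65
tcp_pos: [506.5, -289.1, 244.1]
tcp_rot: [-0.0, 0.995, 0.101, 0.0]
ft_force: [0.6, 0.1, 0.8]
finger_gap: 86.9
grip_force: 0.0
```

Request:
servo_tool:
  motion: [0,0,0,-7,-34,0,1,0,0,0,-14,-68,0,1,0,0,0,-20,-96,0,1,0,0,0,-25,-118,0,1,0,0,0,-27,-126,0,1]

```text
time: 22.07
tcp_pos: [478.9, -416.6, 243.7]
tcp_rot: [0.0, 0.995, 0.1, -0.0]
ft_force: [-0.3, 1.0, -0.5]
finger_gap: 87.2
grip_force: 0.0
```

```bash
cat > wt.py <<'E'
from h import *
eyes.read_camera('wrist');eyes.read_camera('wrist');w=eyes.read_camera('wrist');s=status.get_state();print(s['time'],np.round(s['tcp_pos'],1))
print([(round(r['score'],2),r['extent'],int(r['pixels'].sum())) for r in finder.trace(w,'weight')])
c=proj(w,[529,-404,30])[0];print(c)
a=np.linspace(0,2*np.pi,60)
M=finder.trace(w,'weight')[0]['pixels'].astype(np.float32);e=finder.trace(w,'weight')[0]['extent']
box=[max(int(e[0])-15,0),max(int(e[1])-15,0),min(int(e[2])+15,560),min(int(e[3])+15,420)];M=M[box[1]:box[3],box[0]:box[2]]
def ring(v,r,z): return np.c_[v[0]+r*np.cos(a),v[1]+r*np.sin(a),0*a+z]
def f(v):
    m=np.maximum(raster(w,np.r_[ring(v,29,0),ring(v,29,30)],box),raster(w,np.r_[ring(v,15,42),ring(v,15,74)],box));return ((m-M)**2).sum()
v=np.array([529,-404.]);r=minimize(f,v,method='Nelder-Mead',options=dict(initial_simplex=v+np.array([[0,0],[8,0],[0,8]])));print('sil',r.x.round(1),r.fun,M.sum())
g=w['color'].astype(float).mean(2)[box[1]:box[3],box[0]:box[2]];d=((g<45)).astype(np.float32)
n,lab,st,cen=cv2.connectedComponentsWithStats(d.astype(np.uint8))
for k in range(1,n):
    if st[k,4]>200: print('dark',st[k],'centre as top',toz(w,[cen[k]+box[:2]],74)[0].round(1))
save(w,'weight.png')
E
python3 wt.py
```

```text
22.2167 [ 480.1 -413.3  243.7]
[(0.88, [253.8, 112.8, 311.5, 166.8], 2710)]
[281.14950072 140.79603167]
sil [ 530.9 -404.6] 168.08718872070312 2710.0
```

View pics/weight.png

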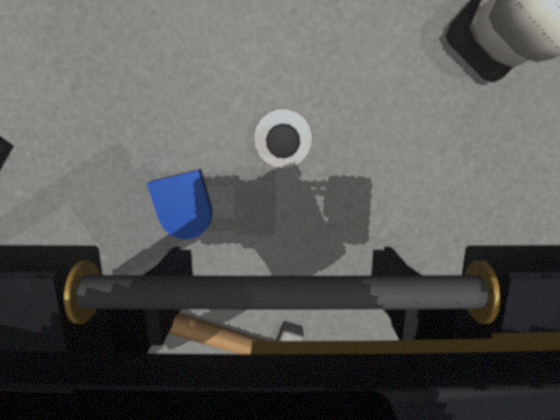

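The weight's disc is at (283,139) and its knob at (283,141), so it stands upright at (530.9, -404.6). Descending.

Request:
servo_tool:
  motion: [0,0,0,13,2,-20,1,0,0,0,26,4.5,-45,1,0,0,0,38,7,-70,1,0,0,0,50.6,8.9,-95,1,0,0,0,50.6,8.9,-120,1]

```text
time: 22.78
tcp_pos: [533.6, -402.4, 123.5]
tcp_rot: [0.0, 0.995, 0.103, 0.001]
ft_force: [-0.1, 0.2, 0.4]
finger_gap: 87.4
grip_force: 0.0
```

Request:
servo_tool:
  motion: [0,0,0,0,0,-20,0.5,0,0,0,0,0,-38,0.3,0,0,0,0,0,-52,0.1,0,0,0,0,0,-62,0,0,0,0,0,0,-62,0]

```text
time: 23.2
tcp_pos: [530.1, -402.7, 59.6]
tcp_rot: [-0.002, 0.995, 0.102, -0.001]
ft_force: [-0.5, -0.2, -0.9]
finger_gap: 61.0
grip_force: 0.0
```

Request:
servo_tool:
  motion: [0,0,0,0,0,0,-1,0,0,0,0,0,0,-1,0,0,0,0,0,0,-1,0,0,0,0,0,0,-1,0,0,0,0,0,0,-1]

```text
time: 23.62
tcp_pos: [531.3, -404.9, 63.2]
tcp_rot: [0.0, 0.995, 0.101, 0.001]
ft_force: [-0.0, 0.9, 6.2]
finger_gap: 29.4
grip_force: 30.0
```

Request:
servo_tool:
  motion: [0,0,0,0,0,0,-1,0,0,0,0,0,0,-1,0,0,0,0,0,0,-1,0,0,0,0,0,0,-1,0,0,0,0,0,0,-1]

```text
time: 24.03
tcp_pos: [531.3, -404.9, 63.2]
tcp_rot: [0.0, 0.995, 0.101, 0.0]
ft_force: [-1.4, 3.1, 5.1]
finger_gap: 28.8
grip_force: 30.0
```

Request:
servo_tool:
  motion: [0,0,0,0,0,8,-1,0,0,0,0,0,30,-1,0,0,0,0,0,60,-1,0,0,0,0,0,95,-1,0,0,0,0,0,130,-1]

```text
time: 24.45
tcp_pos: [529.4, -403.3, 190.6]
tcp_rot: [-0.002, 0.995, 0.101, -0.002]
ft_force: [0.6, -0.2, -6.1]
finger_gap: 29.3
grip_force: 30.0
```

Request:
servo_tool:
  motion: [0,0,0,1,8,30,-1,0,0,0,2.5,24,50,-1,0,0,0,5,48,58,-1,0,0,0,8.5,78,60,-1,0,0,0,12,110,60,-1]

```text
time: 24.87
tcp_pos: [542.4, -294.2, 252.1]
tcp_rot: [0.0, 0.995, 0.1, -0.0]
ft_force: [0.1, 0.4, -7.3]
finger_gap: 29.2
grip_force: 30.0
```

Request:
servo_tool:
  motion: [0,0,0,4,34,0,-1,0,0,0,8,68,0,-1,0,0,0,11.5,102,0,-1,0,0,0,15,136,0,-1,0,0,0,19,170,0,-1]

```text
time: 25.28
tcp_pos: [560.7, -122.7, 250.5]
tcp_rot: [-0.001, 0.995, 0.101, -0.001]
ft_force: [0.7, 0.3, -6.1]
finger_gap: 29.4
grip_force: 30.0
```

Request:
servo_tool:
  motion: [0,0,0,4,34,0,-1,0,0,0,8,68,0,-1,0,0,0,11.5,100,0,-1,0,0,0,15,130,0,-1,0,0,0,17.5,155,0,-1]

```text
time: 25.7
tcp_pos: [578.3, 32.8, 250.5]
tcp_rot: [-0.001, 0.995, 0.102, -0.001]
ft_force: [0.8, -0.8, -6.8]
finger_gap: 29.1
grip_force: 30.0
```

Request:
servo_tool:
  motion: [0,0,0,1.5,14,0,-1,0,0,0,2.4,22,-6,-1,0,0,0,2.4,23,-16,-1,0,0,0,2.4,23,-25,-1,0,0,0,2.4,23,-31,-1]

```text
time: 26.12
tcp_pos: [580.6, 52.1, 218.3]
tcp_rot: [0.0, 0.995, 0.101, -0.002]
ft_force: [-0.2, 0.2, -6.9]
finger_gap: 29.2
grip_force: 30.0
```

Run:
```python
from h import *
eyes.read_camera('wrist');w=eyes.read_camera('wrist');s=status.get_state();t=np.array(s['tcp_pos']);print(s['time'],t.round(1))
a=np.linspace(0,2*np.pi,73)
zb=t[2]-63.2
R=np.c_[t[0]+29*np.cos(a),t[1]+29*np.sin(a),0*a];
for z in(zb,zb+30): u=proj(w,R+[0,0,z]);print('disc rim cols',u[:,0].min().round(),u[:,0].max().round(),'top row',u[:,1].min().round(1))
g=w['color'].astype(int)
c=int(proj(w,np.r_[t[:2],zb])[0][0]);print([(r,*g[r,c-4:c+5].mean(0).astype(int)) for r in range(170,275,3)])
```

```text
26.2167 [580.3  52.  218.2]
disc rim cols 233.0 331.0 top row 191.5
disc rim cols 225.0 339.0 top row 203.2
[(170, np.int64(122), np.int64(85), np.int64(56)), (173, np.int64(214), np.int64(147), np.int64(92)), (176, np.int64(216), np.int64(149), np.int64(93)), (179, np.int64(150), np.int64(104), np.int64(66)), (182, np.int64(152), np.int64(104), np.int64(66)), (185, np.int64(207), np.int64(141), np.int64(88)), (188, np.int64(202), np.int64(137), np.int64(86)), (191, np.int64(163), np.int64(111), np.int64(70)), (194, np.int64(84), np.int64(73), np.int64(64)), (197, np.int64(76), np.int64(72), np.int64(69)), (200, np.int64(75), np.int64(71), np.int64(69)), (203, np.int64(86), np.int64(83), np.int64(80)), (206, np.int64(194), np.int64(191), np.int64(187)), (209, np.int64(206), np.int64(202), np.int64(198)), (212, np.int64(175), np.int64(171), np.int64(168)), (215, np.int64(115), np.int64(112), np.int64(109)), (218, np.int64(114), np.int64(111), np.int64(109)), (221, np.int64(114), np.int64(111), np.int64(109)), (224, np.int64(115), np.int64(112), np.int64(109)), (227, np.int64(115), np.int64(113), np.int64(110)), (230, np.int64(116), np.int64(113), np.int64(110)), (233, np.int64(115), np.int64(113), np.int64(111)), (236, np.int64(115), np.int64(112), np.int64(111)), (239, np.int64(107), np.int64(104), np.int64(102)), (242, np.int64(30), np.int64(29), np.int64(27)), (245, np.int64(25), np.int64(23), np.int64(22)), (248, np.int64(23), np.int64(22), np.int64(21)), (251, np.int64(25), np.int64(24), np.int64(23)), (254, np.int64(23), np.int64(21), np.int64(22)), (257, np.int64(21), np.int64(19), np.int64(19)), (260, np.int64(23), np.int64(22), np.int64(20)), (263, np.int64(21), np.int64(20), np.int64(20)), (266, np.int64(27), np.int64(27), np.int64(28)), (269, np.int64(29), np.int64(30), np.int64(27)), (272, np.int64(28), np.int64(28), np.int64(28))]
```

Request:
servo_tool:
  motion: [0,0,0,0,0,-4,-1,0,0,0,0,0,-8,-1,0,0,0,0,0,-11,-1,0,0,0,0,0,-13,-1,0,0,0,0,0,-14,-1]

```text
time: 26.63
tcp_pos: [581.7, 53.3, 206.7]
tcp_rot: [0.0, 0.995, 0.101, -0.0]
ft_force: [0.7, 0.0, -6.6]
finger_gap: 28.8
grip_force: 30.0
```

Request:
servo_tool:
  motion: [0,0,0,0,0,0,-1,0,0,0,0,0,-0.5,-1,0,0,0,0,0,-1,-1,0,0,0,0,0,-1.5,-1,0,0,0,0,0,-1.5,-1]

```text
time: 27.05
tcp_pos: [581.8, 53.5, 205.6]
tcp_rot: [0.0, 0.995, 0.101, 0.0]
ft_force: [-0.1, 0.0, -7.2]
finger_gap: 29.4
grip_force: 30.0
```

Still hanging, so I'll ease it down to contact.

Request:
servo_tool:
  motion: [0,0,0,0,0,-0.3,-1,0,0,0,0,0,-0.6,-1,0,0,0,0,0,-0.9,-1,0,0,0,0,0,-1.2,-1,0,0,0,0,0,-1.2,-1]

```text
time: 27.47
tcp_pos: [582.1, 53.5, 205.2]
tcp_rot: [0.0, 0.995, 0.101, 0.0]
ft_force: [-2.1, -0.2, 1.4]
finger_gap: 29.0
grip_force: 30.0
```

In contact. Releasing and retreating straight up.

Request:
servo_tool:
  motion: [0,0,0,0,0,0,-0.2,0,0,0,0,0,0,0.3,0,0,0,0,0,0,1,0,0,0,0,0,0,1,0,0,0,0,0,0,1]

```text
time: 27.88
tcp_pos: [582.1, 53.4, 204.6]
tcp_rot: [0.0, 0.995, 0.101, 0.0]
ft_force: [-0.4, -0.5, 0.1]
finger_gap: 54.3
grip_force: 0.0
```

Request:
servo_tool:
  motion: [0,0,0,0,0,8,1,0,0,0,0,0,25,1,0,0,0,0,0,50,1,0,0,0,0,0,75,1,0,0,0,0,0,90,1]

```text
time: 28.3
tcp_pos: [582.8, 53.4, 298.2]
tcp_rot: [0.0, 0.995, 0.101, 0.002]
ft_force: [1.6, 0.4, 1.4]
finger_gap: 84.0
grip_force: 0.0
```

Request:
servo_tool:
  motion: [0,0,0,-10,0,0,1,0,0,0,-25,0,0,1,0,0,0,-40,0,0,1,0,0,0,-50,0,0,1,0,0,0,-50,0,0,1]

```text
time: 28.72
tcp_pos: [530.7, 53.5, 295.0]
tcp_rot: [0.0, 0.995, 0.101, 0.0]
ft_force: [0.6, -0.4, -0.5]
finger_gap: 86.9
grip_force: 0.0
```

Run:
```python
from h import *
eyes.read_camera('wrist');w=eyes.read_camera('wrist');s=status.get_state();print(s['time'],np.round(s['tcp_pos'],1),s['ft_force'],s['finger_gap'])
for r in finder.trace(w,'weight'): print(round(r['score'],2),r['extent'])
a=np.linspace(0,2*np.pi,73)
u=proj(w,np.c_[582+29*np.cos(a),53.4+29*np.sin(a),0*a+172]);print('expected disc',u.min(0).round(1),u.max(0).round(1))
for l,z in(('lift_large',100),('lift_medium',114),('lift_small',128)):
    L,W=SZ[l];u=proj(w,dshape(L,W,581.8,53.4,.203,z+14));print(l,u.min(0).round(1),u.max(0).round(1))
m=((w['color'][...,0].astype(int)-w['color'][...,2])>45).astype(np.uint8)
n,lab,st,c=cv2.connectedComponentsWithStats(m);print([list(map(int,x)) for x in st[1:] if x[4]>500])
```

```text
28.8167 [532.1  53.4 294.9] [-0.02055209  0.03798296 -1.17219277] 87.10720834161769
0.76 [257.4, 111.1, 336.6, 188.0]
expected disc [255.5 107.2] [336.  188.6]
lift_large [255.3  97. ] [331.  189.6]
lift_medium [259.6 102.2] [327.8 186.8]
lift_small [264.2 107.8] [324.4 183.7]
[[246, 0, 84, 72, 4194], [256, 98, 74, 43, 748], [190, 310, 59, 41, 1587]]
```

All of it matches what was expected: the weight is centred and standing, and the lifts are in place.

```bash
python3 -c "
from plant import hand_in
print(hand_in())"
```

```text
the job is handed in; nothing more can be done
None
```

I stacked the large, middle and small lifts on the stand, stood the press weight on top, and handed the job in; my last measurements show everything centred within about 2 mm, but no verdict came back.

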